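Stow the tube block and close the stayed chest lid

ROBOT

A 7-joint arm with a two-finger parallel gripper is mounted at the origin on the work surface. World frame = base frame: x ahead of the robot, y to its left, z up, the work surface at z = 0. Lengths are in m, angles in rad, forces in N, time in s.
With the tool pointing down it reaches from about 0.4 to 0.85 m from the base axis. Payload 10.4 kg.
Tool frame: the origin (TCP) lies between the finger pads; the fingertips stand 11 mm ahead of it and the grasp point (between the pads) lies 8 mm behind it; z points along the fingers, y is the line along which they close (so a half turn about z gives the same grasp; the last joint's range is limited). The gripper opens to 87 mm and grips with 3 to 60 N. Pads are 19 mm wide; open, the fingers measure 117 mm over their backs; the gripper's body (75 mm by 190 mm) begins 51 mm behind the grasp point.
Start: joints at [1.175, 0.332, -0.065, 1.46, 0.022, 1.35, -0.088], TCP at [0.228, -0.582, 0.234] pointing down, gripper open.
Joint ranges: [-2.6, 2.6], [-0.5, 2.12], [-1.47, 1.34], [0.16, 2.42], [-1.27, 4.41], [0.06, 2.06], [-2.6, 2.6]. Speed limits (rad/s): [2.22, 2.22, 2.79, 2.79, 3.14, 3.14, 3.14].

INTERFACE

Orientations are given as a unit quaternion [w, x, y, z].
In Python, from bench import manip gives the robot as it stands. The module is installed in compiled form; this text tells all that it offers.
- The arm moves only by the shell command python3 -m inch 'ROWS' [FORCE]. ROWS is text: rows parted by semicolons, each of 5 numbers parted by spaces: the closure, from 0 (fully open) to 1 (shut), then the shift along the world's x, y, z in m, then the turn about the world's z in rad. In form: claw tx ty tz roll; .... A call has 1 to 5 rows; each row shifts and turns the commanded pose from where the row before left it; what a row does not reach is not made up. A row lasts 1/12 s, in which the tool goes at most 41.7 mm and 7.16 degrees, less where a joint would pass 70% of its speed; a pose out of reach is approached as far as the arm can. A call with a gripper value outside its range is refused whole. The fingers move at their own pace and stop on an object; FORCE is the grip in N (left out, the last holds). Time passes only in rows, so rows that do not move let the fingers close. It gives the time, the measured TCP pose, the force, the opening and the grip force at its end, in the units of the state.
- manip.observe(): the state, without advancing time (a new reading comes with each control period).
- manip.grab_frame(name): name is "scene" or "top" or "wrist"; returns the picture (420x560x3 uint8, red, green, blue); there is no depth.
- manip.camera_params(name): a dict with "mtx" (3x3 intrinsics, pixels), "k1" (the pictures are not rectified: a ray, as slopes to the right and down, at radius r is drawn at 1 + k1 r^2 times it, then the intrinsics apply), "extrinsics" (4x4, takes a point from camera to world coordinates); the wrist camera has in their place "hand_eye" (4x4, takes a point from camera to tool coordinates, whose origin is the TCP and whose axes are the flange's). Camera axes: x right, y down, z forward; pixel columns grow to the right and rows downward; lengths in m; the calibration is good to about 2 mm. A picture is of the moment at which its call begins: read the wrist's pose just before it. camera_params takes no time and is no camera call.
- manip.job_done(): hands the job in; it is judged then, once.
The state is a dict: "time_s": time; "q": joint angles; "dq": joint speeds; "joint_efforts": joint torques, N m; "position": TCP position; "eef_rot": TCP orientation; "wrist_force": force on the tool from outside, world axes, zero at the start; "torque": the same for the moment, N m; "gripper_width": opening from 0.0 (shut) to 1.0 (fully open); "grip_force": force on a finger pad.
Only numpy, scipy, OpenCV 4.12 (cv2) and the standard library are available. Lean on these libraries where they do the work, as an engineer would, in place of code of your own. Each camera call takes 0.05 s, during which the arm holds its last target. There are 200 camera calls.

TASK

Put the aluminium tube block away in the apparatus chest: raise the lid until the folding stay snaps over straight and holds the lid up by itself, then set the block down, upright, on the floor of the wide empty bay without dropping it. Then break the stay at its red thumb tab, far enough that it does not spring straight again, and lower the lid until it is fully shut, without letting it fall; leave the beaker, jar and mixer where they stand.

Things in the scene. Friction and masses are not known exactly. Their poses are not given: they have to be found in the camera images.
- chest: Cream apparatus chest fixed to the bench, 190 mm deep (its x), 320 wide (its y), rim 100 high, walls 10 mm, white lid on top. Origin: centre of its underside; x runs from the front (robot side, with the pull bar) to the hinged back, y to the left, z up. The folding steel stay is inside by the left wall, at y = +122 mm. A narrow left bay (y above +45) holds foam and spare tubes up to 48 mm high.
- bay (a point): Centre of the floor of the wide empty right bay, 10 mm above the bench, at y = -52 mm in the chest; axes as the chest's. The block shall stand on this floor, anywhere clear of the walls. The bay reaches from y = -150 to +45 mm and x = -85 to +85 mm of the chest; the divider on its left is 40 mm high, the other walls 90 mm.
- lid_hinge (a point): Middle of the lid's hinge axis, at the chest's back rim: 90 mm behind the chest's origin and 104 mm above the bench. The axis runs along the chest's y.
- lid (a joint): Opening angle of the white lid (rad): 0 shut, 1.30 held up by the locked stay, 1.31 the most it opens, against the taut stay. Panel 192 mm deep, 324 wide, 12 thick, underside level with the hinge axis when shut; 0.6 to 0.95 kg. Raising it takes 2 to 5 N at the bar. With the stay broken it rests where it is left above about 1.05 rad; lower down it may fall shut.
- handle (a point): Middle of the round aluminium pull bar in front of the lid's front edge: 12 mm thick, 124 mm long along the chest's y, on a post at each end, its centre 45 mm from the edge. With the lid shut it lies 232 mm in front of the hinge axis and 6 mm above it; it swings up and back about the hinge as the lid opens. It can turn within a pinch.
- stay (a joint): Angle of the knuckle of the stay (two 72 mm links from the left wall to the lid; rad): 0 folded, lid shut; 2.89 straight; 3.05 locked, just over straight. A spring snaps it into the lock from within some 0.4 rad of straight, but a hard upward pull on the lid keeps it taut and short of the lock until the pull is eased. Once locked, the lid cannot be pushed down.
- tab (a point): Middle of the face of the red thumb tab at the stay's knuckle, 30 mm wide (chest y), 24 mm long. Stay locked: 93 mm in front of the hinge, 140 mm above the bench, facing up and to the robot. To break the stay push it back and down (40 degrees off vertical, towards the hinge) with 4 to 8 N; it gives after 6 mm, but springs back unless pressed 25 to 35 mm, to a stay angle of 2.2 or less.
- block (a point): Centre of the aluminium tube block: 110 mm long (its x), 46 mm wide (its y), 70 mm high, with eight blind 16 mm tube holes in its top; 0.4 to 0.8 kg. Stands on the bench to the right of the chest; z is up.
- beaker: Glass beaker, 64 mm across and 75 mm high, origin at the centre of its underside. A bystander: leave it.
- jar: Amber jar with a black cap, 60 mm across, 85 mm high, origin at the centre of its underside. A bystander: leave it.
- mixer: White vortex mixer with a grey cup on top, 160 mm across, 140 mm high, 1.8 kg, left of the chest, origin at the centre of its underside. A bystander: leave it.

How it is judged:
By the outcome, as a careful person would: the job done as asked, in the order asked, and still so for the second after the job is handed in, with the robot touching nothing.
It also fails if it takes over 72 s, if anything falls off the work surface, if the arm or the gripper's body presses on something with over 40 N, if the wrist force passes 120 N, or if a joint passes its speed limit or range.

## Working session

There is one attempt and no reset: what is moved stays moved. The work goes in short steps, Python scripts to look and compute and a shell command to move; the robot and the scene stay as the last step left them, time stands still between calls to the robot, and variables do not carry over. Pictures are saved under pics/ and viewed, at most 10 in all, crops included, and the job is handed in when it is done.

```bash
mkdir -p pics; cat > h.py <<'E'
import numpy as np, cv2
from bench import manip
from scipy.spatial.transform import Rotation as R
def pose():
    s=manip.observe(); q=s["eef_rot"]; T=np.eye(4); T[:3,:3]=R.from_quat([q[1],q[2],q[3],q[0]]).as_matrix(); T[:3,3]=s["position"]; return T
def cam(n):
    p=manip.camera_params(n); E=np.array(p["extrinsics"]) if n!="wrist" else pose()@np.array(p["hand_eye"]); return np.array(p["mtx"]),p["k1"],E
def ray(c,uv):
    K,k1,E=c; d=np.linalg.inv(K)@[uv[0],uv[1],1.]; x=d[:2].copy(); 
    for _ in range(20): x=d[:2]/(1+k1*(x@x))
    v=E[:3,:3]@[x[0],x[1],1.]; return E[:3,3],v
def onz(c,uv,z):
    o,v=ray(c,uv); return o+v*(z-o[2])/v[2]
def proj(c,P):
    K,k1,E=c; p=np.linalg.inv(E)@np.append(P,1.); x=p[:2]/p[2]; x=x*(1+k1*(x@x)); return (K@[x[0],x[1],1])[:2]
def tri(rs):
    A=0;b=0
    for o,v in rs:
        v=v/np.linalg.norm(v); M=np.eye(3)-np.outer(v,v); A=A+M; b=b+M@o
    return np.linalg.solve(A,b)
def grab(n,name=None):
    c=cam(n); im=manip.grab_frame(n)[:,:,::-1].copy()
    if name: cv2.imwrite("pics/"+name,im)
    return c,im
E
python3 - <<'E'
from h import *
a,i=grab("scene"); b,j=grab("top")
cv2.imwrite("pics/top0.png",j); cv2.imwrite("pics/scene0.png",i)
s=manip.observe(); print({k:np.round(v,3) for k,v in s.items()})
for c in(a,b): print(np.round(c[2],3).tolist(),c[0].tolist(),c[1])
E
```

```text
{'time_s': np.float64(0.1), 'q': array([ 1.175,  0.333, -0.065,  1.461,  0.022,  1.35 , -0.088]), 'dq': array([-0.001, -0.002, -0.   , -0.001, -0.003,  0.001,  0.   ]), 'joint_efforts': array([ 1.0000e-03, -6.2455e+01,  2.4000e-02, -3.9071e+01, -6.1000e-02,
        3.7000e-02,  0.0000e+00]), 'position': array([ 0.228, -0.582,  0.233]), 'eef_rot': array([-0.001,  0.983,  0.185, -0.   ]), 'wrist_force': array([ 0.308, -0.496,  0.31 ]), 'torque': array([ 0.003, -0.008, -0.011]), 'grip_force': np.float64(0.0), 'gripper_width': np.float64(1.005)}
[[0.75, 0.451, -0.483, 1.12], [0.661, -0.516, 0.545, -0.596], [-0.004, -0.728, -0.685, 0.884], [0.0, 0.0, 0.0, 1.0]] [[390.8999401980896, 0.0, 285.6509211454479], [0.0, 390.8999401980896, 208.27272126718003], [0.0, 0.0, 1.0]] -0.06496734108559837
[[0.024, -0.996, 0.087, 0.451], [-1.0, -0.025, -0.012, 0.035], [0.014, -0.086, -0.996, 1.58], [0.0, 0.0, 0.0, 1.0]] [[516.3377345999402, 0.0, 275.6183690171922], [0.0, 516.3377345999402, 208.60228486027384], [0.0, 0.0, 1.0]] -0.17131377013157437
```

View pics/top0.png

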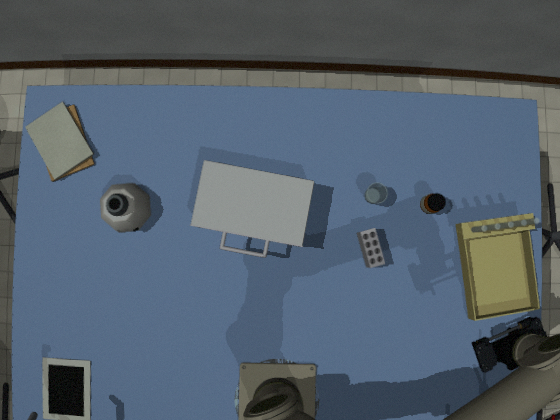

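View pics/scene0.png

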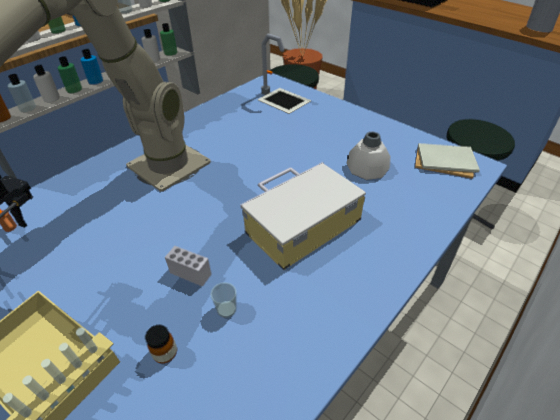

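The top view shows the lid as a white quad with corners at about (204,160), (313,180), (307,247) and (192,228), and the bar at about (245,253). The block is at about (372,248), beaker (376,193), jar (433,203), mixer (125,207). The scene view agrees with this.

```bash
python3 - <<'E'
from h import *
c=cam("top"); im=cv2.imread("pics/top0.png"); hsv=cv2.cvtColor(im,cv2.COLOR_BGR2HSV)
m=((hsv[...,1]<60)&(hsv[...,2]>130)).astype(np.uint8)*255
r=m.copy(); r[:140]=0; r[265:]=0; r[:,:180]=0; r[:,330:]=0
lid=cv2.morphologyEx(r,cv2.MORPH_OPEN,np.ones((15,15)))
cn=max(cv2.findContours(lid,0,2)[0],key=cv2.contourArea)
def rect(cn,z):
    P=np.array([onz(c,p[0].astype(float),z)[:2] for p in cn])
    return cv2.minAreaRect((P*1000).astype(np.float32))
print("lid",rect(cn,.116))
h=cv2.bitwise_and(r,255-cv2.dilate(lid,np.ones((3,3))))
h[:225]=0
hs=max(cv2.findContours(h,0,2)[0],key=cv2.contourArea); print("handle",rect(hs,.110),cv2.boundingRect(hs))
b=((hsv[...,1]<75)&(hsv[...,2]>70)).astype(np.uint8)*255
b[:222]=0;b[275:]=0;b[:,:350]=0;b[:,395:]=0
b=cv2.morphologyEx(b,cv2.MORPH_CLOSE,np.ones((9,9)))
bc=max(cv2.findContours(b,0,2)[0],key=cv2.contourArea);print("block@.07",rect(bc,.07),cv2.boundingRect(bc))
cv2.imwrite("pics/b.png",cv2.resize(np.hstack([im[140:290,180:400],cv2.cvtColor(cv2.bitwise_or(r,b),8)[140:290,180:400]]),None,fx=1.8,fy=1.8))
for n,p in(("mixer",(118,203)),("beaker",(376,190)),("jar",(434,203))): print(n,onz(c,p,.08)[:2])
E
```

```text
lid ((592.9686889648438, 85.5866470336914), (320.7019348144531, 191.29202270507812), 80.6485824584961)
handle ((473.5323181152344, 107.20344543457031), (130.9996795654297, 44.77986526489258), 80.9112319946289) (220, 233, 48, 23)
block@.07 ((472.4724426269531, -265.44207763671875), (112.85529327392578, 62.03357696533203), 16.981325149536133) (357, 228, 28, 40)
mixer [0.58621947 0.48361098]
beaker [ 0.64365644 -0.27784126]
jar [ 0.60963511 -0.45448101]
```

View pics/b.png

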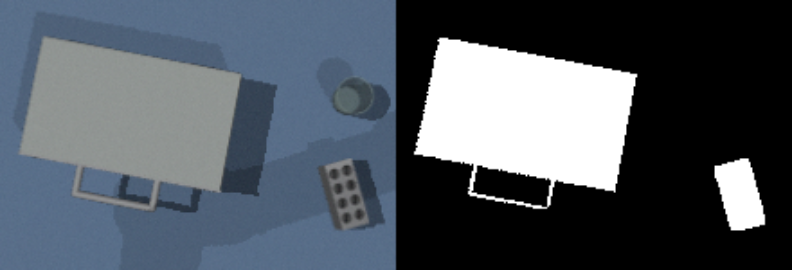

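The overlay confirms the masks: the lid measures 321x191 mm against 324x192 given, and the yaw is about -9.35°. The chest origin is near (0.594, 0.085) and the bar near (0.454, 0.109). I'll move above the bar.

```bash
python3 -m inch '0.5 0.018 0.027 0 0.08;0.5 0.018 0.027 0 0.08;0.5 0.018 0.027 0 0.08;0.5 0.018 0.027 0 0.08;0.5 0.018 0.027 0 0.08' 20 
python3 -m inch '0.5 0.018 0.027 0 0.08;0.5 0.018 0.027 0 0.08;0.5 0.018 0.027 0 0.08;0.5 0.018 0.027 0 0.08;0.5 0.018 0.027 0 0.08' 
python3 -m inch '0.5 0.018 0.027 0 0.08;0.5 0.018 0.027 0 0.08;0.5 0.008 0.036 0 0.075;0.5 0 0.036 0 0;0.5 0 0.036 0 0' 
python3 -m inch '0.5 0 0.036 0 0;0.5 0 0.036 0 0;0.5 0 0.036 0 0;0.5 0 0.036 0 0;0.5 0 0.036 0 0' 
python3 -m inch '0.5 0 0.036 0 0;0.5 0 0.02 0 0;0.5 0 0 0 0;0.5 0 0 0 0'
python3 - <<'E'
from h import *
T=pose(); print(np.round(T,3)); print(manip.observe()["gripper_width"])
c,im=grab("wrist","w1.png"); o=[.454,.1086,.110]; print(proj(c,o))
E
```

```text
time_s: 0.52
position: [0.3181, -0.4455, 0.2332]
eef_rot: [-0.0, 0.926, 0.379, -0.0]
wrist_force: [0.5, -0.6, -0.6]
gripper_width: 0.706
grip_force: 0.0
time_s: 0.93
position: [0.4081, -0.3106, 0.2334]
eef_rot: [-0.0, 0.832, 0.555, -0.0]
wrist_force: [0.7, -1.0, 0.5]
gripper_width: 0.506
grip_force: 0.0
time_s: 1.35
position: [0.4516, -0.1482, 0.2331]
eef_rot: [-0.0, 0.762, 0.648, -0.0]
wrist_force: [1.5, 0.4, 0.5]
gripper_width: 0.497
grip_force: 0.0
time_s: 1.77
position: [0.4511, 0.0315, 0.2335]
eef_rot: [0.0, 0.762, 0.647, -0.0]
wrist_force: [1.1, -0.4, -0.3]
gripper_width: 0.504
grip_force: 0.0
time_s: 2.1
position: [0.4513, 0.0868, 0.2334]
eef_rot: [-0.0, 0.762, 0.648, -0.0]
wrist_force: [0.5, -0.4, 0.4]
gripper_width: 0.502
grip_force: 0.0
[[ 0.16   0.987 -0.     0.451]
 [ 0.987 -0.16  -0.     0.087]
 [-0.    -0.    -1.     0.233]
 [ 0.     0.     0.     1.   ]]
0.5020618486269339
[278.00912662 187.22407403]
```

View pics/w1.png

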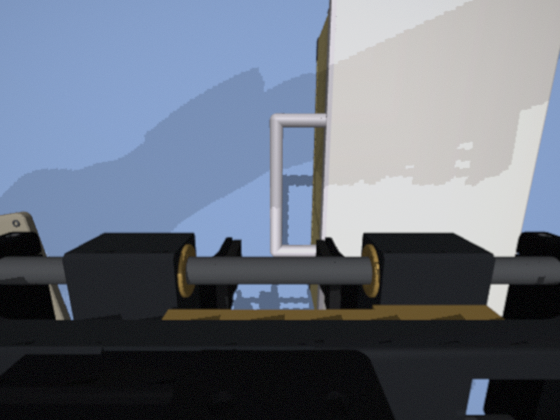

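The wrist view shows the bar upright in the picture, from about (277,118) to (277,250), with its middle at about (277,184). The prediction was (278,187), so the two agree to 2–3 px.

```bash
python3 - <<'E'
from h import *
c=cam("wrist"); im=cv2.imread("pics/w1.png"); g=im.min(axis=2)
for r in (140,160,180,200,220): 
    x=np.arange(255,300); m=g[r,255:300]; s=x[m>135]; print(r,s.min(),s.max(),np.round(onz(c,((s.min()+s.max())/2,r),.11),4))
print(onz(c,(274,119.5),.11),onz(c,(277,250),.11))
E
```

```text
140 271 280 [0.459  0.1503 0.11  ]
160 271 280 [0.4561 0.1327 0.11  ]
180 255 280 [0.4456 0.1156 0.11  ]
200 255 299 [0.4513 0.0953 0.11  ]
220 255 299 [0.448  0.0758 0.11  ]
[0.46062894 0.16811283 0.11      ] [0.44295417 0.04521358 0.11      ]
```

```bash
python3 -m inch '0.5 0.001 0.02 -0.03 0;0.5 0 0 -0.035 0;0.5 0 0 -0.03 0;0.5 0 0 -0.02 0;0.5 0 0 -0.016 0' 20
python3 -m inch '0.5 0 0 0 0;1 0 0 0 0;1 0 0 0 0;1 0 0 0 0;1 0 0 0 0'
python3 -m inch '1 0 0 0 0;1 0 0 0 0'
python3 - <<'E'
import numpy as np
f=lambda t: np.array([(-.232*np.cos(t)+.006*np.sin(t))*.987,-(-.232*np.cos(t)+.006*np.sin(t))*.162,.232*np.sin(t)+.006*np.cos(t)])
t=np.arange(0,1.301,.065)
for a,b in zip(t[:-1],t[1:]): print(round(b,3),np.round((f(b)-f(a))*1000,1), np.round((f(b)-f(0))*1000,1))
E
```

```text
time_s: 2.57
position: [0.4518, 0.104, 0.1003]
eef_rot: [-0.001, 0.763, 0.646, -0.001]
wrist_force: [0.3, -0.6, -0.1]
gripper_width: 0.496
grip_force: 0.0
time_s: 2.98
position: [0.4534, 0.1058, 0.1036]
eef_rot: [0.001, 0.762, 0.647, 0.001]
wrist_force: [0.1, -0.1, -0.5]
gripper_width: 0.276
grip_force: 0.0
time_s: 3.15
position: [0.4522, 0.106, 0.1029]
eef_rot: [-0.0, 0.762, 0.647, -0.0]
wrist_force: [-18.9, 3.4, 14.2]
gripper_width: 0.131
grip_force: 11.0
0.065 [ 0.9 -0.1 15.1] [ 0.9 -0.1 15.1]
0.13 [ 1.8 -0.3 15. ] [ 2.7 -0.4 30. ]
0.195 [ 2.8 -0.5 14.8] [ 5.5 -0.9 44.8]
0.26 [ 3.7 -0.6 14.6] [ 9.2 -1.5 59.4]
0.325 [ 4.7 -0.8 14.3] [13.9 -2.3 73.8]
0.39 [ 5.6 -0.9 14. ] [19.4 -3.2 87.8]
0.455 [ 6.5 -1.1 13.6] [ 25.9  -4.3 101.3]
0.52 [ 7.3 -1.2 13.1] [ 33.2  -5.5 114.5]
0.585 [ 8.1 -1.3 12.6] [ 41.3  -6.8 127.1]
0.65 [ 8.9 -1.5 12.1] [ 50.3  -8.3 139.2]
0.715 [ 9.7 -1.6 11.5] [ 60.   -9.8 150.6]
0.78 [10.4 -1.7 10.8] [ 70.4 -11.5 161.4]
0.845 [11.1 -1.8 10.1] [ 81.4 -13.4 171.5]
0.91 [11.7 -1.9  9.3] [ 93.1 -15.3 180.8]
0.975 [12.3 -2.   8.5] [105.4 -17.3 189.4]
1.04 [12.8 -2.1  7.7] [118.2 -19.4 197.1]
1.105 [13.3 -2.2  6.9] [131.4 -21.6 204. ]
1.17 [13.7 -2.2  6. ] [145.1 -23.8 210. ]
1.235 [14.  -2.3  5.1] [159.1 -26.1 215. ]
1.3 [14.3 -2.3  4.1] [173.4 -28.5 219.2]
```

```bash
python3 -m inch '1 0 0 0 0;1 0 0 0 0;1 0 0 0 0'
python3 -m inch '1 0.001 0 0.015 0;1 0.002 0 0.015 0;1 0.003 -0.001 0.015 0;1 0.0035 -0.0005 0.0145 0;1 0.005 -0.001 0.0145 0'
python3 -m inch '1 0.0055 -0.001 0.014 0;1 0.0065 -0.001 0.0135 0;1 0.0075 -0.001 0.013 0;1 0.008 -0.0015 0.0125 0;1 0.009 -0.0015 0.012 0'
```

```text
time_s: 3.4
position: [0.452, 0.106, 0.1029]
eef_rot: [-0.0, 0.762, 0.647, -0.001]
wrist_force: [-5.2, -1.0, 7.2]
gripper_width: 0.132
grip_force: 20.0
time_s: 3.82
position: [0.4652, 0.1038, 0.1765]
eef_rot: [-0.001, 0.762, 0.648, -0.002]
wrist_force: [-6.6, 1.8, -3.0]
gripper_width: 0.13
grip_force: 20.0
time_s: 4.23
position: [0.4994, 0.0981, 0.2417]
eef_rot: [-0.003, 0.762, 0.648, -0.004]
wrist_force: [-26.0, -0.9, 13.4]
gripper_width: 0.127
grip_force: 20.0
```

```bash
python3 -m inch '1 0.007 -0.001 0.0135 0;1 0.0095 -0.0015 0.0115 0;1 0.0105 -0.0015 0.011 0;1 0.011 -0.002 0.01 0;1 0.0115 -0.002 0.0095 0'
python3 - <<'E'
from h import *
c,im=grab("scene","s1.png"); s=manip.observe(); print(s["wrist_force"])
E
```

```text
time_s: 4.65
position: [0.554, 0.0889, 0.2961]
eef_rot: [-0.0, 0.762, 0.647, 0.0]
wrist_force: [11.3, 2.4, -21.6]
gripper_width: 0.126
grip_force: 20.0
[ 5.82181812 -0.49937391 -7.44817017]
```

View pics/s1.png

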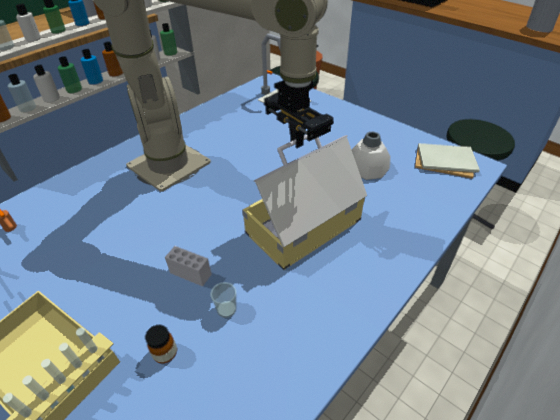

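The scene view shows the bar pinched at about (300,150) with the lid roughly half to three quarters up. I'll continue along the arc to about 1.3.

```bash
python3 -m inch '1 0.0125 -0.002 0.008 0;1 0.013 -0.002 0.0075 0;1 0.0135 -0.002 0.0065 0'
python3 -m inch '1 0.0135 -0.0025 0.006 0;1 0.0 0 0 0'
python3 -m inch '1 0.012 -0.0025 0.004 0;1 0.0 0 0 0;1 0 0 0 0'
```

```text
time_s: 4.95
position: [0.5923, 0.0824, 0.3178]
eef_rot: [-0.0, 0.763, 0.647, -0.001]
wrist_force: [2.0, -0.7, -9.7]
gripper_width: 0.132
grip_force: 20.0
time_s: 5.12
position: [0.6075, 0.0799, 0.3241]
eef_rot: [-0.0, 0.763, 0.647, 0.0]
wrist_force: [3.8, -2.5, -7.7]
gripper_width: 0.128
grip_force: 20.0
time_s: 5.37
position: [0.6184, 0.078, 0.3278]
eef_rot: [-0.0, 0.762, 0.647, -0.0]
wrist_force: [4.8, 0.7, -10.3]
gripper_width: 0.128
grip_force: 20.0
```

```bash
python3 -m inch '1 0.004 -0.0005 0.001 0;1 0.0 0 0 0;1 0 0 0 0'
python3 -m inch '1 0.004 -0.0005 0.001 0;1 0.0 0 0 0;1 0 0 0 0'
python3 - <<'E'
from h import *
c,im=grab("scene"); cv2.imwrite("pics/s2.png",cv2.resize(im[110:300,200:420],None,fx=2.6,fy=2.6,interpolation=cv2.INTER_CUBIC)); 
E
```

```text
time_s: 5.62
position: [0.622, 0.0774, 0.3289]
eef_rot: [-0.0, 0.762, 0.647, -0.0]
wrist_force: [6.2, -1.0, -13.7]
gripper_width: 0.129
grip_force: 20.0
time_s: 5.87
position: [0.6258, 0.0768, 0.3301]
eef_rot: [-0.0, 0.763, 0.647, -0.001]
wrist_force: [4.1, -1.3, -14.5]
gripper_width: 0.126
grip_force: 20.0
```

View pics/s2.png

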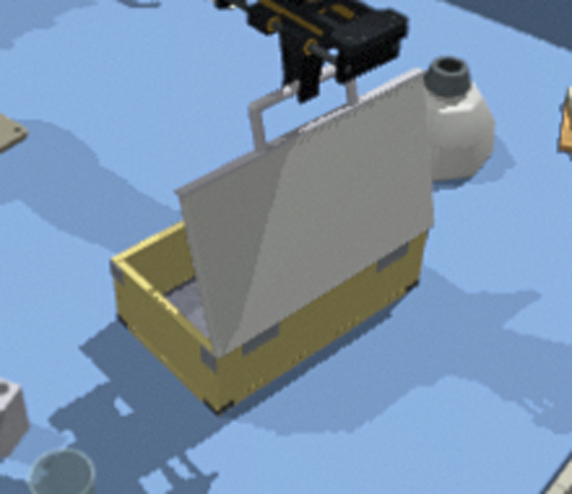

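The lid is nearly upright, but the scene camera looks from behind and the stay is hidden. I'll ease the upward pull so the stay can snap, then test it by pressing the bar forward.

```bash
python3 -m inch '1 0 0 -0.004 0;1 0 0 0 0;1 0 0 0 0'
python3 -m inch '1 0 0 -0.004 0;1 0.0 0 0 0;1 0 0 0 0'
python3 -m inch '1 -0.004 0.0005 0 0;1 0.0 0 0 0;1 0 0 0 0'
python3 -m inch '1 -0.004 0.0005 0 0;1 0.0 0 0 0;1 0 0 0 0'
```

```text
time_s: 6.17
position: [0.6259, 0.0769, 0.3298]
eef_rot: [0.001, 0.763, 0.647, 0.001]
wrist_force: [-1.3, -4.9, 4.9]
gripper_width: 0.13
grip_force: 20.0
time_s: 6.42
position: [0.6262, 0.0778, 0.3279]
eef_rot: [0.002, 0.762, 0.647, 0.002]
wrist_force: [-4.2, -2.5, 16.0]
gripper_width: 0.128
grip_force: 20.0
time_s: 6.67
position: [0.6246, 0.0779, 0.3277]
eef_rot: [0.003, 0.763, 0.647, 0.005]
wrist_force: [10.7, -1.6, 9.2]
gripper_width: 0.132
grip_force: 20.0
time_s: 6.92
position: [0.6232, 0.0781, 0.3275]
eef_rot: [0.005, 0.763, 0.646, 0.007]
wrist_force: [27.7, -0.2, 3.1]
gripper_width: 0.133
grip_force: 20.0
```

The bar gives 28 N of resistance within 3 mm, so the stay has locked. I'll unload, release, rise and go to the block.

```bash
python3 -m inch '1 0.007 -0.001 0.005 0;1 0 0 0 0;1 0 0 0 0;0.6 0 0 0 0;0.6 0 0 0 0' 
python3 -m inch '0.6 0 0 0 0;0.6 0 0 0.01 0;0.6 0 0 0.03 0;0.6 0 0 0.035 0;0.3 0 0 0.02 0' 
python3 - <<'E'
from h import *
c,im=grab("top"); cv2.imwrite("pics/t2.png",cv2.resize(im[130:290,170:400],None,fx=3.4,fy=3.4,interpolation=cv2.INTER_CUBIC)); print(cam("wrist")[2])
E
python3 -m inch '0 -0.013 -0.0285 0 -0.0925;0 -0.013 -0.0285 0 -0.0925;0 -0.013 -0.0285 0 -0.0925;0 -0.013 -0.0285 0 -0.0925;0 -0.013 -0.0285 0 -0.0925'
python3 -m inch '0 -0.013 -0.0285 0 -0.0925;0 -0.013 -0.0285 0 -0.0925;0 -0.013 -0.0285 0 -0.0925;0 -0.013 -0.0285 0 -0.0925;0 -0.013 -0.0285 0 -0.0925'
python3 -m inch '0 -0.013 -0.0285 -0.03 -0.0925;0 -0.009 -0.0285 -0.035 -0.0925;0 0 0 -0.035 0;0 0 0 -0.035 0;0 0 0 0 0'
python3 - <<'E'
from h import *
print(np.round(pose(),3)); c,im=grab("wrist","w2.png"); print([proj(c,[.472,-.265,.07])])
E
```

```text
time_s: 7.33
position: [0.6246, 0.078, 0.3294]
eef_rot: [0.0, 0.762, 0.647, 0.001]
wrist_force: [0.1, 0.3, 0.4]
gripper_width: 0.21
grip_force: 0.0
time_s: 7.75
position: [0.6244, 0.0777, 0.4279]
eef_rot: [0.001, 0.762, 0.647, 0.002]
wrist_force: [-0.4, 1.1, -0.4]
gripper_width: 0.421
grip_force: 0.0
[[ 0.98661102 -0.15974287 -0.0328772   0.63392708]
 [-0.16297296 -0.95798611 -0.2360136   0.1419811 ]
 [ 0.00620559  0.23821171 -0.97119343  0.58243058]
 [ 0.          0.          0.          1.        ]]
time_s: 8.22
position: [0.5587, -0.0659, 0.4243]
eef_rot: [0.0, 0.891, 0.453, 0.001]
wrist_force: [0.6, -0.5, 0.6]
gripper_width: 0.818
grip_force: 0.0
time_s: 8.63
position: [0.4938, -0.2083, 0.4245]
eef_rot: [0.0, 0.971, 0.237, 0.001]
wrist_force: [0.3, 0.5, -0.6]
gripper_width: 0.994
grip_force: 0.0
time_s: 9.05
position: [0.4714, -0.2598, 0.287]
eef_rot: [-0.003, 0.989, 0.148, -0.003]
wrist_force: [-0.2, 0.2, 0.1]
gripper_width: 1.0
grip_force: 0.0
[[ 0.956  0.293 -0.008  0.471]
 [ 0.293 -0.956  0.004 -0.26 ]
 [-0.006 -0.006 -1.     0.287]
 [ 0.     0.     0.     1.   ]]
[array([283.2529338, 192.4373991])]
```

View pics/t2.png

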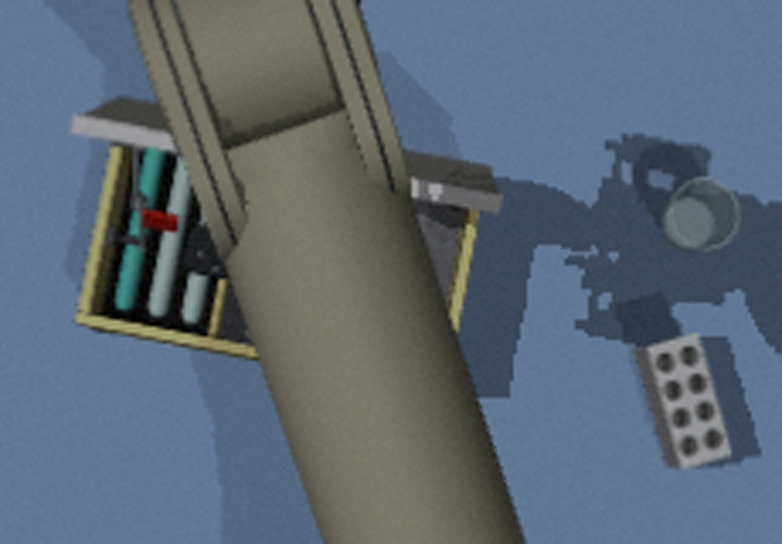

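View pics/w2.png

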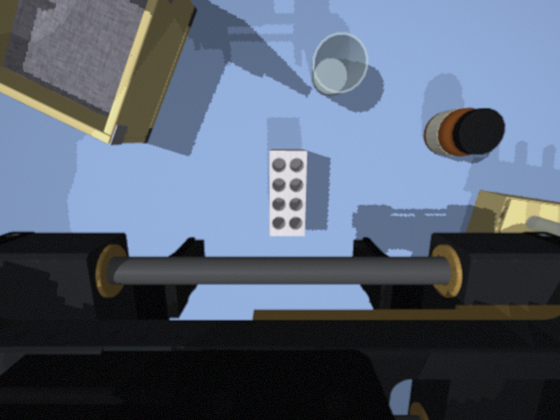

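The crop of the top view shows the lid standing with the stay out, the red tab at crop (160,220), which is full-frame pixel (217,194.7). The wrist view shows the block's top at about (269–306, 150–236), standing straight in the frame.

```bash
python3 - <<'E'
from h import *
c=cam("wrist"); im=cv2.imread("pics/w2.png"); hsv=cv2.cvtColor(im,cv2.COLOR_BGR2HSV)
m=((hsv[...,1]<50)&(hsv[...,2]>150)).astype(np.uint8)*255; m[:130]=0;m[245:]=0;m[:,:250]=0;m[:,:330]=m[:,:330];m[:,330:]=0
m=cv2.morphologyEx(m,cv2.MORPH_CLOSE,np.ones((15,15)))
cn=max(cv2.findContours(m,0,2)[0],key=cv2.contourArea); print(cv2.minAreaRect(cn),cv2.boundingRect(cn))
P=np.array([onz(c,p[0].astype(float),.07)[:2]*1000 for p in cn],np.float32); print(cv2.minAreaRect(P))
t=cam("top"); print("tab",onz(t,(217,194.7),.14))
im=manip.grab_frame("top")[:,:,::-1].copy(); cv2.imwrite("pics/t3.png",im); h=cv2.cvtColor(im,cv2.COLOR_BGR2HSV)
r=(((h[...,0]<8)|(h[...,0]>172))&(h[...,1]>170)&(h[...,2]>70)).astype(np.uint8); r[:150]=0;r[240:]=0;r[:,:180]=0;r[:,260:]=0
n,l,s,ce=cv2.connectedComponentsWithStats(r); 
for i in range(1,n): print(s[i],ce[i],onz(t,ce[i],.14))
X=np.array([.987,-.162]);o=np.array([.5937,.0846]);print("pred tab",o-.003*X+.122*np.array([.162,.987]))
E
```

```text
((288.0, 193.0), (86.0, 38.0), 90.0) (269, 150, 39, 87)
((472.5718688964844, -271.90521240234375), (112.32768249511719, 47.734596252441406), 16.601898193359375)
tab [0.61104389 0.18359457 0.14      ]
[212 192  10   6  46] [216.39130435 194.36956522] [0.61193627 0.18534158 0.14      ]
pred tab [0.610503 0.2055  ]
```

Block top: (0.4726, -0.2719), yaw 16.6°, 112x48 mm, which matches its given size. The tab sits at (0.612, 0.185). I'll grasp the block.

```bash
python3 -m inch '0.1 -0.0045 -0.0135 -0.03 -0.007;0.1 0 0 -0.04 0;0.1 0 0 -0.04 0;0.1 0 0 -0.04 0;0.1 0 0 -0.03 0' 40
python3 -m inch '0.1 0 0 -0.03 0;0.1 0 0 -0.02 0;0.1 0 0 -0.007 0;0.1 0 0 0 0;0.6 0 0 0 0'
python3 -m inch '1 0 0 0 0;1 0 0 0 0;1 0 0 0 0;1 0 0 0 0;1 0 0 0 0'
```

```text
time_s: 9.57
position: [0.4711, -0.2745, 0.1132]
eef_rot: [0.001, 0.989, 0.145, 0.001]
wrist_force: [-0.1, -0.6, 0.4]
gripper_width: 0.902
grip_force: 0.0
time_s: 9.98
position: [0.4715, -0.2749, 0.0581]
eef_rot: [0.001, 0.989, 0.145, 0.001]
wrist_force: [0.4, -0.8, 0.3]
gripper_width: 0.874
grip_force: 0.0
time_s: 10.4
position: [0.4696, -0.2736, 0.056]
eef_rot: [-0.0, 0.989, 0.145, 0.0]
wrist_force: [-1.6, 3.8, 2.4]
gripper_width: 0.534
grip_force: 2.0
```

```bash
python3 -m inch '1 0 0 0 0;1 0 0 0 0;1 0 0 0.01 0;1 0 0 0.015 0;1 0 0 0.02 0'
```

```text
time_s: 10.82
position: [0.468, -0.2739, 0.0997]
eef_rot: [-0.001, 0.989, 0.145, -0.001]
wrist_force: [-0.3, 0.2, -5.7]
gripper_width: 0.523
grip_force: 40.0
```

```bash
python3 -m inch '1 0 0 0.03 0;1 0 0 0.03 0;1 0 0 0.03 -0.03;1 0 0 0.03 -0.07;1 0.005 0.02 0.005 -0.08' 
python3 -m inch '1 0.007 0.026 0 -0.08;1 0.007 0.026 0 -0.08;1 0.007 0.026 0 -0.08;1 0.007 0.026 0 -0.034;1 0.007 0.026 0 0'
python3 -m inch '1 0.007 0.026 0 0;1 0.008 0.026 0 0;1 0.008 0.026 0 0;1 0.008 0.026 0 0;1 0.008 0.026 0 0'
python3 -m inch '1 0.008 0.026 0 0;1 0.008 0.026 0 0;1 0.003 0.002 0 0;1 0 0 0 0;1 0 0 0 0'
```

```text
time_s: 11.23
position: [0.4745, -0.2592, 0.2309]
eef_rot: [0.003, 0.999, 0.051, 0.002]
wrist_force: [1.3, -1.1, -5.0]
gripper_width: 0.528
grip_force: 40.0
time_s: 11.65
position: [0.5091, -0.1232, 0.2255]
eef_rot: [0.0, 0.997, -0.083, -0.0]
wrist_force: [0.4, -0.1, -5.8]
gripper_width: 0.526
grip_force: 40.0
time_s: 12.07
position: [0.5482, 0.0066, 0.2255]
eef_rot: [0.0, 0.997, -0.082, -0.0]
wrist_force: [0.5, 0.3, -5.5]
gripper_width: 0.527
grip_force: 40.0
time_s: 12.48
position: [0.5672, 0.0591, 0.2251]
eef_rot: [0.0, 0.997, -0.081, -0.001]
wrist_force: [-0.9, -1.3, -6.2]
gripper_width: 0.525
grip_force: 40.0
```

```bash
python3 -m inch '1 -0.0075 -0.025 0 0;1 0 0 0 0;1 0 0 0 0'
python3 - <<'E'
from h import *
c,im=grab("wrist","w3.png"); print(np.round(pose()[:3,3],4))
E
```

```text
time_s: 12.73
position: [0.5596, 0.0314, 0.2254]
eef_rot: [0.001, 0.996, -0.084, -0.0]
wrist_force: [-1.0, 0.6, -6.6]
gripper_width: 0.525
grip_force: 40.0
[0.5597 0.0329 0.2256]
```

View pics/w3.png

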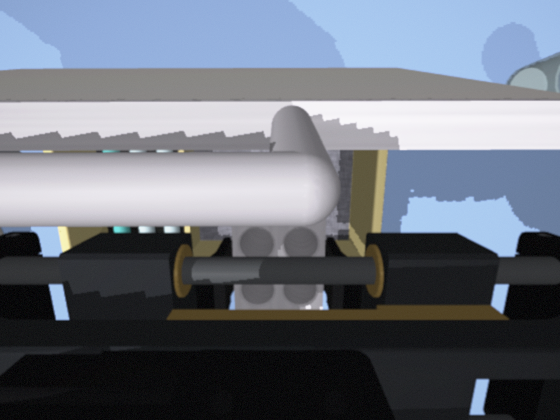

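The wrist view shows the bar just below the camera, and the block held square between the fingers over the open bay. The camera sits 65 mm toward the lid, so I'll descend in small guarded steps.

```bash
cat > chk.py <<'E'
from bench import manip; import sys
f=manip.observe()["wrist_force"]; sys.exit(int(abs(f[0])+abs(f[1])>7 or f[2]>1))
E
(python3 -m inch '1 0 0 -0.008 0' && python3 chk.py && python3 -m inch '1 0 0 -0.008 0' && python3 chk.py && python3 -m inch '1 0 0 -0.008 0' && python3 chk.py && python3 -m inch '1 0 0 -0.008 0' && python3 chk.py && python3 -m inch '1 0 0 -0.008 0' && python3 chk.py && python3 -m inch '1 0 0 -0.008 0' && python3 chk.py && python3 -m inch '1 0 0 -0.008 0' && python3 chk.py && python3 -m inch '1 0 0 -0.008 0' && python3 chk.py && python3 -m inch '1 0 0 -0.008 0' && python3 chk.py && python3 -m inch '1 0 0 -0.008 0' && python3 chk.py && python3 -m inch '1 0 0 -0.008 0' && python3 chk.py && python3 -m inch '1 0 0 -0.008 0' && python3 chk.py && python3 -m inch '1 0 0 -0.008 0' && python3 chk.py && python3 -m inch '1 0 0 -0.008 0' && python3 chk.py && python3 -m inch '1 0 0 -0.008 0' && python3 chk.py && python3 -m inch '1 0 0 -0.008 0' && python3 chk.py && python3 -m inch '1 0 0 -0.008 0')| grep -E "posi|wrist"
```

```text
position: [0.5607, 0.0345, 0.2189]
wrist_force: [0.2, 1.9, -6.0]
position: [0.5601, 0.035, 0.2093]
wrist_force: [-0.5, 0.3, -5.4]
position: [0.5597, 0.035, 0.2004]
wrist_force: [-0.4, -0.2, -5.4]
position: [0.5597, 0.035, 0.1922]
wrist_force: [-0.7, -0.1, -5.9]
position: [0.5597, 0.035, 0.1843]
wrist_force: [-0.4, -0.3, -5.5]
position: [0.5598, 0.0349, 0.1764]
wrist_force: [-0.1, 0.4, -4.9]
position: [0.5599, 0.0348, 0.1685]
wrist_force: [0.6, 0.2, -5.9]
position: [0.56, 0.0348, 0.1607]
wrist_force: [0.8, -1.0, -6.4]
position: [0.56, 0.0348, 0.1527]
wrist_force: [0.1, 0.7, -5.4]
position: [0.56, 0.0347, 0.1448]
wrist_force: [-0.5, 0.5, -4.8]
position: [0.5601, 0.0348, 0.1368]
wrist_force: [-0.0, -0.3, -6.1]
position: [0.56, 0.0347, 0.1288]
wrist_force: [0.1, 0.5, -6.0]
position: [0.56, 0.0347, 0.1208]
wrist_force: [0.3, -0.0, -5.8]
position: [0.56, 0.0347, 0.1128]
wrist_force: [0.7, -0.3, -5.5]
position: [0.5601, 0.0347, 0.1048]
wrist_force: [0.0, -0.2, -5.4]
position: [0.56, 0.0347, 0.0968]
wrist_force: [0.4, 0.1, -6.0]
position: [0.5601, 0.0347, 0.0888]
wrist_force: [-0.3, 0.1, -4.8]
```

```bash
(python3 -m inch '1 0 0 -0.006 0;1 0 0 -0.006 0;1 0 0 -0.004 0' && python3 chk.py && python3 -m inch '1 0 0 -0.002 0;1 0 0 0 0' && python3 chk.py && python3 -m inch '1 0 0 -0.002 0;1 0 0 0 0' && python3 chk.py && python3 -m inch '1 0 0 -0.002 0;1 0 0 0 0' && python3 chk.py && python3 -m inch '1 0 0 -0.002 0;1 0 0 0 0' && python3 chk.py && python3 -m inch '1 0 0 -0.002 0;1 0 0 0 0' && python3 chk.py && python3 -m inch '1 0 0 -0.002 0;1 0 0 0 0')| grep -E "posi|wrist"
```

```text
position: [0.5599, 0.0347, 0.0728]
wrist_force: [-0.9, -0.4, -5.3]
position: [0.5598, 0.0347, 0.0711]
wrist_force: [0.1, -0.8, -5.1]
position: [0.5602, 0.0347, 0.0696]
wrist_force: [0.1, 0.1, -5.9]
position: [0.56, 0.0347, 0.0675]
wrist_force: [0.7, -0.5, -6.2]
position: [0.5603, 0.0348, 0.066]
wrist_force: [-1.6, -0.2, -0.2]
position: [0.5603, 0.0348, 0.0659]
wrist_force: [-12.1, -2.6, 23.8]
```

The block is on the floor at TCP z = 0.066, as predicted. I'll unload, release and retreat straight up.

```bash
(python3 -m inch '1 0 0 0.003 0;1 0 0 0 0;0.3 0 0 0 0;0.3 0 0 0 0;0.3 0 0 0 0' && python3 -m inch '0.3 0 0 0 0;0.3 0 0 0.01 0;0.3 0 0 0.015 0;0.3 0 0 0.015 0;0.3 0 0 0.02 0' && python3 -m inch '0.3 0 0 0.03 0;0.3 0 0 0.03 0;0.3 0 0 0.03 0;0.3 0 0 0.03 0;0.3 0 0 0.03 0' && python3 -m inch '0 -0.02 0.003 0.03 0;0 -0.03 0.005 0.03 0;0 -0.03 0.005 0 0;0 0 0 0 0')
python3 - <<'E'
from h import *
c,im=grab("wrist","w4.png"); t,j=grab("top"); cv2.imwrite("pics/v4.png",np.hstack([cv2.resize(im,(420,315)),cv2.resize(j[150:260,180:330],None,fx=2.5,fy=2.8)[:315-7]] if 0 else [im[:300,:400],cv2.resize(j[150:250,180:310],(390,300))]))
E
```

```text
time_s: 15.7
position: [0.5604, 0.0348, 0.0667]
eef_rot: [-0.0, 0.997, -0.082, 0.0]
wrist_force: [0.4, 0.5, -0.3]
gripper_width: 0.665
grip_force: 0.0
time_s: 16.12
position: [0.5596, 0.0348, 0.1272]
eef_rot: [0.0, 0.997, -0.081, -0.0]
wrist_force: [-0.7, -0.7, -0.1]
gripper_width: 0.7
grip_force: 0.0
time_s: 16.53
position: [0.5597, 0.035, 0.2791]
eef_rot: [-0.0, 0.997, -0.081, 0.0]
wrist_force: [-0.6, -0.5, 0.7]
gripper_width: 0.697
grip_force: 0.0
time_s: 16.87
position: [0.4779, 0.05, 0.3392]
eef_rot: [0.001, 0.997, -0.08, 0.002]
wrist_force: [0.6, 0.2, -0.1]
gripper_width: 0.919
grip_force: 0.0
```

View pics/v4.png

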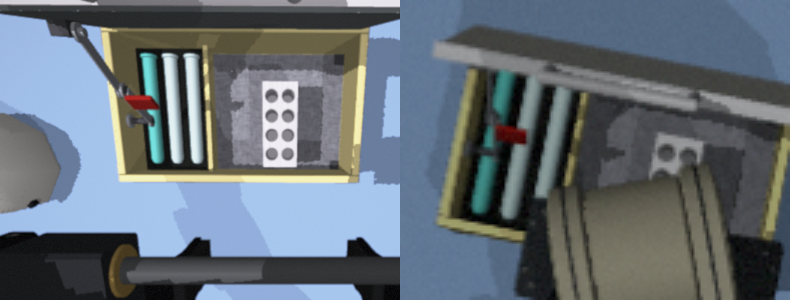

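The view shows the block standing upright in the right bay, at wrist (280,123). The red tab is at wrist (142,102), reaching inward from the stay. I'll triangulate the tab.

```bash
python3 - <<'E'
from h import *
im=cv2.imread("pics/w4.png"); c=cam("wrist"); h=cv2.cvtColor(im,cv2.COLOR_BGR2HSV)
def red(h): return (((h[...,0]<8)|(h[...,0]>172))&(h[...,1]>150)&(h[...,2]>60)).astype(np.uint8)
n,l,s,ce=cv2.connectedComponentsWithStats(red(h)); i=1+np.argmax(s[1:,4]); print(s[i],ce[i])
t=cam("top"); P=tri([ray(c,ce[i]),ray(t,(216.4,194.4))]); print("tab",P)
X=np.array([.987,-.162]);Y=np.array([.162,.987])
# chest from wrist view: rim corners z=.1 in picture front-left (119,181), front-right(358,184)
for uv in((119,181),(358,184)): print("rim",onz(c,uv,.1))
o=np.array([.593,.0842]); d=P[:2]-o; print("chest",d@X,d@Y); print(proj(c,[*(o+X*-.095+Y*.16),.1]),proj(c,[*(o+X*-.095-Y*.16),.1]))
m=(h[:,:,1]<40)&(h[:,:,2]>190); m[:75]=0;m[175:]=0;m[:,:250]=0;m[:,310:]=0
v,u=np.nonzero(m); q=onz(c,(u.mean(),v.mean()),.08)[:2]-o; print("block",q@X,q@Y,u.min(),u.max(),v.min(),v.max())
print(manip.observe()["q"],pose()[:3,3])
E
```

```text
[125  95  34  14 358] [140.91061453 101.65083799]
tab [0.61353689 0.18656995 0.12734401]
rim [0.52765714 0.25367605 0.1       ]
rim [ 0.47184215 -0.05938404  0.1       ]
chest 0.003685976722093768 0.10436612086081656
[116.76645116 183.31764131] [357.10250969 183.04329816]
block -0.01661183593378974 -0.0567506318981791 262 297 81 166
[ 0.44613899  0.01016626 -0.63792688  1.62097074  0.0081473   1.51027326
 -1.92590958] [0.48030346 0.04780367 0.33718403]
```

```bash
(python3 -m inch '0 0.0125 0.024 0 0;0 0.0125 0.024 0 0;0 0.0125 0.024 0 0;0 0.0125 0.024 0 0;0 0.0125 0.024 0 0' && python3 -m inch '0 0.0125 0.024 0 0;0 0.0125 0.024 -0.02 0;0 0.0125 0.024 -0.03 0;0 0 0 -0.03 0;0 0 0 -0.03 0' && python3 -m inch '0 0 0 -0.02 0;0 0 0 0 0;0 0 0 0 0')
python3 - <<'E'
from h import *
o=np.array([.593,.0842]);X=np.array([.987,-.162]);Y=np.array([.162,.987]); p=pose()[:3,3]; print(p,(p[:2]-o)@X,(p[:2]-o)@Y, o-.009*X+.154*Y-p[:2])
E
```

```text
time_s: 17.38
position: [0.5445, 0.1683, 0.3352]
eef_rot: [-0.0, 0.997, -0.082, -0.001]
wrist_force: [1.1, -1.1, -0.1]
gripper_width: 0.997
grip_force: 0.0
time_s: 17.8
position: [0.581, 0.2415, 0.2231]
eef_rot: [-0.001, 0.997, -0.08, -0.001]
wrist_force: [-0.1, -0.4, -0.6]
gripper_width: 0.997
grip_force: 0.0
time_s: 18.05
position: [0.5808, 0.2392, 0.2049]
eef_rot: [0.0, 0.997, -0.082, -0.001]
wrist_force: [-0.5, -0.3, 1.6]
gripper_width: 1.005
grip_force: 0.0
[0.58082702 0.23921656 0.20487457] -0.037127412413691815 0.15102931816134108 [ 0.02823798 -0.00156056]
```

```bash
(python3 -m inch '0 0.014 -0.001 0 0;0 0.014 -0.001 -0.01 0;0 0 0 -0.01 0;0 0 0 0 0' && python3 chk.py && python3 -m inch '0 0 0 -0.01 0;0 0 0 -0.01 0;0 0 0 0 0' && python3 chk.py && python3 -m inch '0 0 0 -0.005 0;0 0 0 0 0' && python3 chk.py && python3 -m inch '0 0 0 -0.005 0;0 0 0 0 0' && python3 chk.py && python3 -m inch '0 0 0 -0.005 0;0 0 0 0 0' && python3 chk.py && python3 -m inch '0 0 0 -0.005 0;0 0 0 0 0') | grep -E "pos|wris"
```

```text
position: [0.6089, 0.2371, 0.1849]
wrist_force: [-0.7, -0.3, 0.6]
position: [0.6076, 0.2373, 0.1639]
wrist_force: [-0.5, 0.4, -0.5]
position: [0.6082, 0.2378, 0.1604]
wrist_force: [-1.7, 0.9, 0.9]
position: [0.6084, 0.2379, 0.1556]
wrist_force: [-2.6, 1.4, 2.0]
```

Contact with the tab begins at TCP z of about 0.157, which fits. I'll press down and back in small steps.

```bash
cat > chk2.py <<'E'
from bench import manip; import sys, numpy as np
sys.exit(int(np.linalg.norm(manip.observe()["wrist_force"])>22))
E
(python3 -m inch '0 0.001 0 -0.004 0;0 0 0 0 0' && python3 chk2.py && python3 -m inch '0 0.001 0 -0.004 0;0 0 0 0 0' && python3 chk2.py && python3 -m inch '0 0.002 0 -0.004 0;0 0 0 0 0' && python3 chk2.py && python3 -m inch '0 0.002 0 -0.004 0;0 0 0 0 0' && python3 chk2.py && python3 -m inch '0 0.002 0 -0.004 0;0 0 0 0 0' && python3 chk2.py && python3 -m inch '0 0.001 0 -0.004 0;0 0 0 0 0') | grep -E "pos|wris"
```

```text
position: [0.6097, 0.2378, 0.1515]
wrist_force: [-1.7, 1.1, 3.4]
position: [0.6108, 0.2376, 0.1473]
wrist_force: [-2.0, 2.0, 2.4]
position: [0.6129, 0.2375, 0.1434]
wrist_force: [-1.7, 0.3, 3.3]
position: [0.615, 0.2376, 0.1395]
wrist_force: [-0.8, 1.7, 4.5]
position: [0.617, 0.2376, 0.1357]
wrist_force: [-1.2, -0.0, 4.2]
position: [0.6175, 0.238, 0.1336]
wrist_force: [-11.7, -3.1, 14.7]
```

The force jumped to about 19 N after roughly 24 mm of push. I'll look at what touches.

```bash
python3 - <<'E'
from h import *
c,im=grab("wrist"); t,j=grab("top"); s,k=grab("scene")
cv2.imwrite("pics/v5.png",np.hstack([cv2.resize(im,(400,300)),cv2.resize(j[140:245,180:320],(400,300),interpolation=cv2.INTER_CUBIC)])); cv2.imwrite("pics/s5.png",k)
print(manip.observe()["wrist_force"],manip.observe()["torque"])
E
```

```text
[-11.22623516  -3.4328002   15.274307  ] [-0.21301125  1.19140257 -0.44953962]
```

View pics/v5.png

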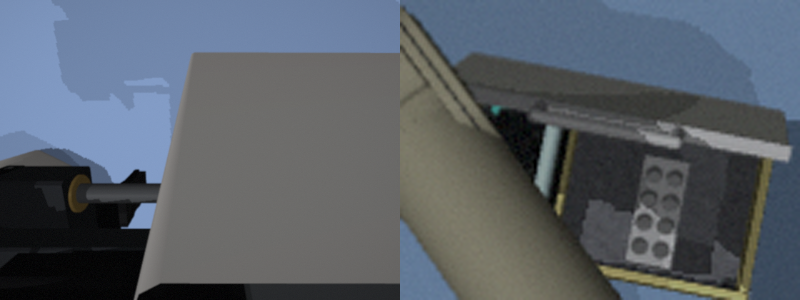

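The left half (wrist) shows the lid's panel, at about (270,280), right against the gripper body. The right half (top) shows the lid leaning forward with the block still upright. The gripper body is blocking the lid. I have now viewed 11 pictures, one over the limit of 10, so I'll view no more and measure numerically from here. I'll estimate the lid angle next.

```bash
cat >> h.py <<'E'
O=np.array([.593,.0842]);X=np.array([.987,-.162]);Y=np.array([.162,.987])
def W(x,y,z): return np.array([*(O+X*x+Y*y),z])
def lidpt(th,a,y,off=0.): # a along panel from hinge, off above underside
    return W(.090-a*np.cos(th)+off*np.sin(th),y,.104+a*np.sin(th)+off*np.cos(th))
def redtab(c,im,box):
    h=cv2.cvtColor(im,cv2.COLOR_BGR2HSV); r=(((h[...,0]<8)|(h[...,0]>172))&(h[...,1]>140)&(h[...,2]>50)).astype(np.uint8)
    m=np.zeros_like(r); x0,y0,x1,y1=box; m[y0:y1,x0:x1]=r[y0:y1,x0:x1]
    n,l,s,ce=cv2.connectedComponentsWithStats(m)
    if n<2: return None
    i=1+np.argmax(s[1:,4]); return s[i],ce[i]
E
python3 - <<'E'
from h import *
t=cam("top")
print("obs now (316.5,194), locked (317,190)")
for th in (1.0,1.1,1.15,1.2,1.25,1.3): print(th,np.round(proj(t,lidpt(th,.187,-.162)),1),np.round(proj(t,lidpt(th,.187,-.162,.012)),1))
p=pose()[:3,3]; print((p[:2]-O)@X,(p[:2]-O)@Y,p[2])
E
```

```text
obs now (316.5,194), locked (317,190)
1.0 [311.9 213.2] [312.8 209.1]
1.1 [313.3 206.7] [314.3 202.4]
1.15 [314.  203.3] [315.  198.9]
1.2 [314.8 199.8] [315.7 195.4]
1.25 [315.5 196.3] [316.4 191.8]
1.3 [316.2 192.8] [317.2 188.1]
-0.0007126925777964299 0.15577683046734123 0.13356883410152479
```

```bash
python3 - <<'E'
from h import *
p=manip.camera_params("wrist"); H=np.array(p["hand_eye"]); print(np.round(H,3)); c=(np.array(p["mtx"]),p["k1"],H)
for z in(.0,-.03,-.043,-.06,-.08,-.1,-.12): print(z,[(x,round(proj(c,[x,0,z])[1])) for x in(0.,.0095,.02,.03,.0375,.045,.052)])
E
```

```text
[[-0.001 -0.97  -0.242  0.065]
 [ 1.    -0.001  0.     0.   ]
 [-0.    -0.242  0.97  -0.151]
 [ 0.     0.     0.     1.   ]]
0.0 [(0.0, 261), (0.0095, 245), (0.02, 227), (0.03, 209), (0.0375, 195), (0.045, 180), (0.052, 167)]
-0.03 [(0.0, 288), (0.0095, 268), (0.02, 246), (0.03, 224), (0.0375, 207), (0.045, 190), (0.052, 173)]
-0.043 [(0.0, 303), (0.0095, 282), (0.02, 258), (0.03, 234), (0.0375, 215), (0.045, 196), (0.052, 177)]
-0.06 [(0.0, 329), (0.0095, 305), (0.02, 277), (0.03, 250), (0.0375, 228), (0.045, 205), (0.052, 183)]
-0.08 [(0.0, 372), (0.0095, 344), (0.02, 310), (0.03, 277), (0.0375, 250), (0.045, 222), (0.052, 195)]
-0.1 [(0.0, 440), (0.0095, 406), (0.02, 365), (0.03, 322), (0.0375, 288), (0.045, 252), (0.052, 215)]
-0.12 [(0.0, 566), (0.0095, 523), (0.02, 470), (0.03, 413), (0.0375, 366), (0.045, 313), (0.052, 259)]
```

Lid angle is about 1.26. The body most likely fouls the stay's upper link or the lid because the hand stands too far back. I'll retreat forward and up, then check the tab's state numerically.

```bash
(python3 -m inch '0 -0.006 0.001 0.002 0;0 -0.008 0.001 0.01 0;0 -0.008 0.001 0.015 0;0 -0.01 0.002 0.03 0;0 -0.03 0.005 0.03 0' && python3 -m inch '0 -0.035 0.006 0.03 0;0 -0.035 0.006 0.03 0;0 0 -0.03 0.03 0;0 0 -0.03 0 0;0 0 0 0 0' && python3 -m inch '0 0 0 0 0')|grep -E "pos|wris"
python3 - <<'E'
from h import *
c,im=grab("wrist","w6.png"); t,j=grab("top","t6.png")
print(redtab(c,im,(0,0,560,230)),redtab(t,j,(180,150,260,240)))
for P in (W(.0,.103,.140),W(.02,.103,.118),W(.04,.103,.095)): print(np.round(proj(c,P)),np.round(proj(t,P),1))
p=c[2][:3,3]; print(p)
E
```

```text
position: [0.5576, 0.2454, 0.2181]
wrist_force: [1.1, -0.4, 1.4]
position: [0.4949, 0.1936, 0.3034]
wrist_force: [1.7, -1.6, -1.8]
position: [0.494, 0.1968, 0.3018]
wrist_force: [-1.2, 1.3, -0.2]
(array([257,  57,  30,  25, 669], dtype=int32), array([271.5426009 ,  69.02242152])) (array([213, 184,  11,   8,  66], dtype=int32), array([218.24242424, 188.04545455]))
[269.  88.] [216.2 195.2]
[269.  71.] [218.3 189.2]
[270.  56.] [220.4 183.4]
[0.5579479  0.18574874 0.45319092]
```

The tab moved from about (0, 0.140) to about (+22, 0.116) mm in the chest, roughly 30 mm, and it stayed there after release, so the stay is broken. Next I'll find the lid angle and bar.

```bash
python3 - <<'E'
from h import *
c,im=grab("wrist","w7.png"); t,j=grab("top","t7.png"); s,k=grab("scene","s7.png")
print(redtab(c,im,(0,0,560,230))[1],redtab(t,j,(180,150,260,240))[1])
for th in (1.1,1.15,1.2,1.25,1.3):
    print(th,[np.round(proj(v,lidpt(th,.232,y,.006))).tolist() for v in (c,t,s) for y in (-.06,.06)], [np.round(proj(v,lidpt(th,.187,y,.012))).tolist() for v in (s,) for y in (-.162,.162)],"wr lid",[np.round(proj(c,lidpt(th,.187,.162,o))).tolist() for o in(0,.012)])
# scene: white bar pixels
h=cv2.cvtColor(k,cv2.COLOR_BGR2HSV)
for u in (285,295,305,315,325): print(u,[(int(v),int(h[v,u,1]),int(h[v,u,2])) for v in range(120,196,3)])
E
```

```text
[274.47275405  67.4197349 ] [218.37878788 188.07575758]
1.1 [[646.0, 39.0], [364.0, 39.0], [273.0, 203.0], [225.0, 194.0], [287.0, 149.0], [322.0, 132.0]] [[262.0, 181.0], [353.0, 135.0]] wr lid [[160.0, 34.0], [154.0, 8.0]]
1.15 [[668.0, 5.0], [370.0, 5.0], [274.0, 199.0], [226.0, 190.0], [290.0, 149.0], [324.0, 133.0]] [[264.0, 182.0], [356.0, 135.0]] wr lid [[156.0, 14.0], [150.0, -14.0]]
1.2 [[691.0, -32.0], [375.0, -32.0], [275.0, 195.0], [227.0, 185.0], [293.0, 149.0], [327.0, 133.0]] [[266.0, 183.0], [358.0, 136.0]] wr lid [[151.0, -8.0], [145.0, -38.0]]
1.25 [[716.0, -74.0], [381.0, -74.0], [276.0, 190.0], [227.0, 181.0], [296.0, 150.0], [330.0, 133.0]] [[268.0, 184.0], [361.0, 136.0]] wr lid [[147.0, -31.0], [141.0, -64.0]]
1.3 [[741.0, -120.0], [387.0, -121.0], [276.0, 185.0], [228.0, 176.0], [298.0, 151.0], [333.0, 134.0]] [[271.0, 185.0], [363.0, 137.0]] wr lid [[142.0, -56.0], [136.0, -91.0]]
285 [(120, 98, 217), (123, 98, 219), (126, 98, 216), (129, 102, 216), (132, 99, 216), (135, 101, 218), (138, 101, 218), (141, 98, 218), (144, 98, 218), (147, 98, 218), (150, 99, 219
[... 1201 characters left out ...]
0, 131), (144, 102, 222), (147, 101, 218), (150, 96, 220), (153, 99, 219), (156, 54, 190), (159, 14, 149), (162, 9, 135), (165, 6, 135), (168, 10, 134), (171, 6, 135), (174, 11, 134), (177, 11, 135), (180, 8, 133), (183, 8, 134), (186, 11, 134), (189, 6, 134), (192, 6, 134), (195, 8, 133)]
325 [(120, 100, 217), (123, 99, 218), (126, 99, 219), (129, 101, 218), (132, 87, 218), (135, 10, 183), (138, 82, 156), (141, 99, 217), (144, 98, 219), (147, 100, 219), (150, 99, 217), (153, 7, 171), (156, 6, 131), (159, 6, 134), (162, 9, 135), (165, 6, 133), (168, 9, 135), (171, 10, 132), (174, 6, 133), (177, 9, 137), (180, 8, 132), (183, 9, 135), (186, 6, 133), (189, 9, 135), (192, 6, 133), (195, 8, 133)]
```

```bash
python3 - <<'E'
from h import *
k=cv2.imread("pics/s7.png"); h=cv2.cvtColor(k,cv2.COLOR_BGR2HSV)
m=(h[...,1]<55)
for u in range(286,346,2):
    v=[r for r in range(122,175) if m[r,u]]; 
    seg=[v[0]] if v else []
    for a,b in zip(v,v[1:]):
        if b-a>1: seg+= [a,b]
    print(u,seg[:4],end="; ")
j=cv2.imread("pics/t7.png"); h=cv2.cvtColor(j,cv2.COLOR_BGR2HSV); print()
for u in (235,245,255,265,270,310,314): print(u,h[165:215:2,u,1].tolist(),h[165:215:2,u,2].tolist())
E
```

```text
286 [171]; 288 [170]; 290 [169]; 292 [150, 150, 168]; 294 [148, 159, 167]; 296 [147]; 298 [146, 150, 159]; 300 [145, 149, 164]; 302 [144, 148, 163]; 304 [143, 147, 162]; 306 [142, 146, 161]; 308 [141, 145, 160]; 310 [140, 144, 159]; 312 [139, 143, 158]; 314 [139, 142, 157]; 316 [137, 141, 156]; 318 [137, 140, 155]; 320 [135, 139, 154]; 322 [135, 138, 153]; 324 [134, 137, 152]; 326 [133, 137, 151]; 328 [132, 136, 150]; 330 [131, 144, 149]; 332 [132]; 334 [144]; 336 [146]; 338 [145]; 340 [144]; 342 [143]; 344 [142]; 
235 [11, 7, 17, 18, 17, 3, 6, 6, 4, 9, 39, 34, 40, 22, 46, 151, 57, 64, 85, 119, 81, 87, 84, 89, 94] [71, 73, 74, 71, 74, 73, 131, 91, 144, 142, 110, 97, 71, 47, 39, 22, 18, 20, 18, 15, 47, 111, 148, 137, 147]
245 [71, 11, 7, 11, 22, 13, 6, 6, 6, 5, 7, 17, 24, 14, 23, 18, 22, 14, 26, 28, 14, 26, 21, 27, 25] [115, 71, 72, 71, 70, 76, 83, 133, 134, 148, 142, 61, 54, 56, 56, 57, 58, 55, 59, 54, 54, 59, 60, 56, 90]
255 [93, 61, 7, 7, 14, 10, 10, 6, 6, 4, 3, 6, 18, 16, 23, 21, 16, 21, 18, 21, 17, 16, 24, 21, 22] [131, 101, 74, 73, 73, 73, 73, 82, 135, 115, 147, 135, 97, 96, 99,
[... 179 characters left out ...]
7, 152, 133, 81, 82, 97, 130, 136, 122, 155, 154, 77, 81, 95, 158]
270 [91, 91, 94, 3, 14, 14, 14, 20, 10, 8, 6, 4, 7, 9, 18, 10, 5, 0, 6, 8, 7, 5, 5, 7, 2] [135, 132, 128, 73, 72, 74, 72, 75, 74, 130, 159, 129, 153, 87, 85, 149, 156, 59, 83, 124, 154, 152, 143, 151, 154]
310 [85, 89, 88, 92, 90, 93, 91, 14, 18, 14, 14, 11, 14, 7, 7, 13, 31, 70, 80, 84, 91, 93, 90, 90, 87] [147, 149, 150, 150, 151, 148, 151, 75, 70, 74, 75, 72, 73, 155, 155, 140, 82, 88, 89, 91, 92, 93, 93, 93, 94]
314 [90, 86, 85, 88, 91, 88, 92, 62, 43, 18, 21, 10, 11, 5, 5, 6, 80, 89, 88, 92, 87, 92, 90, 97, 84] [151, 149, 153, 151, 149, 151, 147, 111, 71, 71, 73, 76, 70, 148, 159, 158, 96, 92, 93, 94, 94, 91, 91, 92, 94]
```

The tab is still where I left it, and the lid stands at about 1.245 rad. I'll go above the bar with the jaws across it.

```bash
(python3 -m inch '0.3 0 -0.005 0.03 0.12;0.5 0 -0.009 0.03 0.12;0.5 0 -0.01 0.03 0.12;0.5 0 -0.01 0.01 0.12;0.5 0 -0.01 0 0.12' && python3 -m inch '0.5 0 -0.01 0 0.12;0.5 0 -0.01 0 0.12;0.5 0 -0.01 0 0.12;0.5 0.01 -0.01 0 0.12;0.5 0.02 -0.01 0 0.12' && python3 -m inch '0.5 0.022 -0.01 0 0.12;0.5 0.022 -0.01 0 0.12;0.5 0.022 -0.002 0 0.12;0.5 0.022 0 0 0.011;0.5 0 0 0 0' && python3 -m inch '0.5 0 0 0 0;0.5 0 0 0 0')|grep -E "pos|rot|wris"
python3 - <<'E'
from h import *
T=pose();print(T[:2,1],W(.0214-.002,0,.318)-T[:3,3])
E
```

```text
position: [0.4943, 0.1558, 0.404]
eef_rot: [-0.0, 0.975, 0.22, 0.002]
wrist_force: [-0.8, 0.4, 0.2]
position: [0.5231, 0.1057, 0.402]
eef_rot: [0.001, 0.867, 0.499, 0.0]
wrist_force: [-1.4, 0.6, 0.7]
position: [0.6145, 0.0823, 0.3984]
eef_rot: [-0.002, 0.762, 0.647, -0.001]
wrist_force: [0.4, -1.4, -0.7]
position: [0.6114, 0.0839, 0.4011]
eef_rot: [-0.001, 0.762, 0.648, -0.0]
wrist_force: [-0.8, 0.9, -0.3]
[ 0.98694434 -0.16105954] [ 0.00077806 -0.00284656 -0.08306978]
```

```bash
python3 - <<'E'
from h import *
c,im=grab("wrist","w8.png"); g=im.min(axis=2); h=cv2.cvtColor(im,cv2.COLOR_BGR2HSV)
for y in (.03,.045):
    for th in (1.15,1.2,1.245,1.3): print(y,th,np.round(proj(c,lidpt(th,.232,y,.006)),1))
r=int(proj(c,lidpt(1.245,.232,.04,.006))[1]); print(r,g[r,200:400:4].tolist(),h[r,200:400:4,1].tolist())
r-=30;print(r,g[r,200:400:4].tolist())
E
```

```text
0.03 1.15 [257.4 188.5]
0.03 1.2 [270.7 189.4]
0.03 1.245 [283.2 190.1]
0.03 1.3 [299.3 190.8]
0.045 1.15 [257.1 169.8]
0.045 1.2 [270.5 170.3]
0.045 1.245 [283.3 170.8]
0.045 1.3 [299.6 171.2]
177 [140, 143, 154, 71, 55, 56, 74, 131, 131, 124, 129, 119, 129, 134, 125, 127, 125, 125, 123, 148, 202, 204, 168, 119, 207, 202, 191, 121, 120, 119, 119, 119, 119, 126, 141, 141, 140, 142, 140, 142, 140, 141, 142, 157, 160, 159, 159, 160, 159, 159] [84, 72, 83, 89, 88, 91, 22, 20, 20, 19, 22, 20, 20, 19, 19, 19, 21, 21, 19, 12, 10, 11, 12, 10, 9, 11, 8, 8, 10, 10, 8, 10, 8, 12, 85, 85, 86, 84, 87, 83, 86, 85, 84, 81, 78, 79, 80, 79, 79, 79]
147 [159, 188, 171, 55, 56, 16, 30, 25, 25, 25, 29, 23, 28, 23, 27, 23, 23, 27, 27, 152, 213, 222, 182, 123, 123, 117, 151, 120, 122, 121, 119, 120, 121, 119, 139, 141, 141, 142, 142, 141, 139, 140, 139, 140, 138, 160, 158, 161, 160, 160]
```

The bar is centred at column 283, exactly where 1.245 rad predicts. I'll descend and pinch.

```bash
(python3 -m inch '0.5 0.001 -0.003 -0.02 0;0.5 0 0 -0.025 0;0.5 0 0 -0.02 0;0.5 0 0 -0.012 0;0.5 0 0 -0.006 0' 20 && python3 -m inch '0.5 0 0 0 0;0.7 0 0 0 0;0.8 0 0 0 0;1 0 0 0 0;1 0 0 0 0' && python3 -m inch '1 0 0 0 0;1 0 0 0 0;1 0 0 0 0;1 0 0 0 0')|grep -E "pos|wid|grip_|wris"
python3 - <<'E'
import numpy as np
f=lambda t: np.array([(-.232*np.cos(t)+.006*np.sin(t))*.987,-(-.232*np.cos(t)+.006*np.sin(t))*.162,.232*np.sin(t)+.006*np.cos(t)])
t=np.append(np.arange(1.235,0,-.065),0)
for a,b in zip(t[:-1],t[1:]): print(round(b,3),np.round((f(b)-f(a))*1000,1),np.round((f(b))*1000,1)+[681.8,69.6,96])
E
```

```text
position: [0.6118, 0.0796, 0.3173]
wrist_force: [0.9, -0.5, -1.0]
gripper_width: 0.5
grip_force: 0.0
position: [0.613, 0.08, 0.3192]
wrist_force: [-0.7, -0.2, -0.3]
gripper_width: 0.283
grip_force: 0.0
position: [0.613, 0.0798, 0.3185]
wrist_force: [2.8, -0.7, 0.9]
gripper_width: 0.13
grip_force: 20.0
1.17 [-14.    2.3  -5.1] [597.9  83.4 312. ]
1.105 [-13.7   2.2  -6. ] [584.2  85.6 306. ]
1.04 [-13.3   2.2  -6.9] [571.   87.8 299.1]
0.975 [-12.8   2.1  -7.7] [558.2  89.9 291.4]
0.91 [-12.3   2.   -8.5] [545.9  91.9 282.8]
0.845 [-11.7   1.9  -9.3] [534.2  93.8 273.5]
0.78 [-11.1   1.8 -10.1] [523.2  95.6 263.4]
0.715 [-10.4   1.7 -10.8] [512.8  97.3 252.6]
0.65 [ -9.7   1.6 -11.5] [503.1  98.9 241.2]
0.585 [ -8.9   1.5 -12.1] [494.2 100.4 229.1]
0.52 [ -8.1   1.3 -12.6] [486.  101.7 216.5]
0.455 [ -7.3   1.2 -13.1] [478.7 102.9 203.3]
0.39 [ -6.5   1.1 -13.6] [472.3 104.  189.8]
0.325 [ -5.6   0.9 -14. ] [466.7 104.9 175.8]
0.26 [ -4.7   0.8 -14.3] [462.  105.7 161.4]
0.195 [ -3.7   0.6 -14.6] [458.3 106.3 146.8]
0.13 [ -2.8   0.5 -14.8] [455.5 106.7 132. ]
0.065 [ -1.8   0.3 -15. ] [453.7 107.  117.1]
0.0 [ -0.9   0.1 -15.1] [452.8 107.2 102. ]
```

The pinch is good: opening 11.3 mm, 20 N. I'll lower along the arc slowly.

```bash
(python3 -m inch '1 -0.007 0.001 -0.0025 0;1 -0.007 0.0012 -0.0025 0;1 -0.007 0.001 -0.003 0;1 -0.007 0.0012 -0.003 0;1 0 0 0 0' 25 && python3 chk2.py && python3 -m inch '1 -0.0067 0.001 -0.0034 0;1 -0.0066 0.0012 -0.0035 0;1 -0.0065 0.001 -0.0037 0;1 -0.0063 0.001 -0.004 0;1 0 0 0 0' && python3 chk2.py && python3 -m inch '1 -0.0062 0.001 -0.0042 0;1 -0.0061 0.001 -0.0043 0;1 -0.006 0.001 -0.0045 0;1 -0.0057 0.0009 -0.0048 0;1 0 0 0 0')|grep -E "pos|wris"
```

```text
position: [0.5829, 0.0849, 0.3067]
wrist_force: [-0.3, 3.2, -0.8]
position: [0.557, 0.0891, 0.2918]
wrist_force: [1.0, 5.5, -2.4]
position: [0.5332, 0.0928, 0.2739]
wrist_force: [0.5, 6.8, -2.3]
```

```bash
(python3 -m inch '1 -0.0056 0.0015 -0.005 0;1 -0.0055 0.0015 -0.0051 0;1 -0.0053 0.001 -0.0053 0;1 -0.0051 0.001 -0.0055 0;1 0 0 0 0' && python3 chk2.py && python3 -m inch '1 -0.0049 0.001 -0.0057 0;1 -0.0048 0.001 -0.0058 0;1 -0.0046 0.0008 -0.006 0;1 -0.0043 0.0008 -0.0061 0;1 0 0 0 0' && python3 chk2.py && python3 -m inch '1 -0.0041 0.0007 -0.0062 0;1 -0.004 0.0007 -0.0064 0;1 -0.0037 0.0006 -0.0065 0;1 -0.0036 0.0006 -0.0066 0;1 0 0 0 0')|grep -E "pos|wris"
```

```text
position: [0.5117, 0.0966, 0.2525]
wrist_force: [1.7, -0.9, -2.8]
position: [0.4933, 0.1001, 0.2288]
wrist_force: [0.2, -4.0, -3.6]
position: [0.4784, 0.1028, 0.2035]
wrist_force: [0.1, -4.5, -3.1]
```

```bash
(python3 -m inch '1 -0.0033 0.0003 -0.0067 0;1 -0.0032 0.0003 -0.0069 0;1 -0.0029 0.0003 -0.007 0;1 -0.0027 0.0003 -0.007 0;1 0 0 0 0' && python3 chk2.py && python3 -m inch '1 -0.0024 0.0003 -0.0071 0;1 -0.0023 0.0003 -0.0072 0;1 -0.002 0.0003 -0.0073 0;1 -0.0017 0.0003 -0.0073 0;1 0 0 0 0' && python3 chk2.py && python3 -m inch '1 -0.0015 0.0002 -0.0074 0;1 -0.0013 0.0002 -0.0074 0;1 -0.001 0.0001 -0.0075 0;1 -0.0008 0.0001 -0.0055 0;1 0 0 0 0')|grep -E "pos|wris"
```

```text
position: [0.4665, 0.1049, 0.176]
wrist_force: [1.2, -2.1, -3.6]
position: [0.4581, 0.1064, 0.1469]
wrist_force: [0.5, -0.1, -3.9]
position: [0.4536, 0.107, 0.1195]
wrist_force: [-3.4, 2.6, -3.5]
```

```bash
cat > chk3.py <<'E'
from bench import manip; import sys
sys.exit(int(manip.observe()["wrist_force"][2]>5))
E
(python3 -m inch '1 -0.0006 0 -0.005 0;1 -0.0004 0 -0.005 0;1 0 0 -0.002 0;1 0 0 0 0' && python3 chk3.py && python3 -m inch '1 0 0 -0.002 0;1 0 0 0 0' && python3 chk3.py && python3 -m inch '1 0 0 -0.002 0;1 0 0 0 0' && python3 chk3.py && python3 -m inch '1 0 0 -0.0015 0;1 0 0 0 0' && python3 chk3.py && python3 -m inch '1 0 0 -0.0015 0;1 0 0 0 0' && python3 chk3.py && python3 -m inch '1 0 0 -0.0015 0;1 0 0 0 0')|grep -E "pos|wris"
```

```text
position: [0.4527, 0.1072, 0.1081]
wrist_force: [-4.0, 3.8, -3.0]
position: [0.4526, 0.1072, 0.1063]
wrist_force: [-4.3, 2.9, -2.2]
position: [0.4525, 0.1072, 0.1042]
wrist_force: [-4.3, 3.7, -3.3]
position: [0.4524, 0.1072, 0.1027]
wrist_force: [-5.6, 4.5, -3.6]
position: [0.4524, 0.1072, 0.1012]
wrist_force: [-5.5, 4.1, -3.0]
position: [0.4522, 0.1073, 0.0997]
wrist_force: [-5.2, 3.6, -3.6]
```

```bash
(python3 -m inch '1 0 0 -0.0015 0;1 0 0 0 0' && python3 chk3.py && python3 -m inch '1 0 0 -0.0015 0;1 0 0 0 0' && python3 chk3.py && python3 -m inch '1 0 0 -0.0015 0;1 0 0 0 0' && python3 chk3.py && python3 -m inch '1 0 0 -0.0015 0;1 0 0 0 0' && python3 chk3.py && python3 -m inch '1 0 0 -0.0015 0;1 0 0 0 0' && python3 chk3.py && python3 -m inch '1 0 0 -0.0015 0;1 0 0 0 0')|grep -E "pos|wris"
```

```text
position: [0.4523, 0.1073, 0.0989]
wrist_force: [-10.1, 1.9, 7.8]
```

The lid is down on the rim (Fz turned to +8 N). I'll release, rise, and verify numerically.

```bash
(python3 -m inch '1 0 0 0 0;0.5 0 0 0 0;0.5 0 0 0 0;0.5 0 0 0 0;0.5 0 0 0 0' && python3 -m inch '0.5 0 0 0.01 0;0.5 0 0 0.02 0;0.5 0 0 0.03 0;0.5 0 0 0.03 0;0.5 0 0 0.03 0' && python3 -m inch '0.5 -0.03 -0.01 0.02 0;0.5 0 -0.038 0 0;0.5 0 -0.038 0 0;0.5 0 -0.038 0 0;0.5 0 -0.038 0 0' && python3 -m inch '0.5 0 -0.038 0 0;0.5 0 -0.038 0 0;0.5 0 -0.038 0 0;0.5 0 0 0 0;0.5 0 0 0 0')|grep -E "tim|pos|wris"
python3 - <<'E'
from h import *
t,j=grab("top"); s,k=grab("scene")
for n,a in(("top",j),("scene",k)):
    b=cv2.imread(f"pics/{n}0.png"); d=cv2.absdiff(a,b).max(axis=2); c=cam(n)
    u,v=(slice(150,260),slice(180,325)) if n=="top" else (slice(160,270),slice(235,370)); 
    print(n,"lid diff>40 px",int((d[u,v]>40).sum()), [(q,int((d[y-18:y+18,x-18:x+18]>40).sum())) for q,(x,y) in (dict(mixer=(125,207),beaker=(376,193),jar=(433,203)) if n=="top" else dict(mixer=(369,158),beaker=(225,300),jar=(160,343))).items()])
h=cv2.cvtColor(j,cv2.COLOR_BGR2HSV); m=((h[...,1]<60)&(h[...,2]>130)).astype(np.uint8)*255; m[:140]=0;m[265:]=0;m[:,:180]=0;m[:,330:]=0
l=cv2.morphologyEx(m,cv2.MORPH_OPEN,np.ones((15,15))); cn=max(cv2.findContours(l,0,2)[0],key=cv2.contourArea); print(cv2.minAreaRect(np.array([onz(t,p[0].astype(float),.116)[:2]*1000 for p in cn],np.float32)))
E
```

```text
time_s: 29.42
position: [0.4538, 0.1063, 0.0988]
wrist_force: [0.1, 0.3, 0.6]
time_s: 29.83
position: [0.4529, 0.1067, 0.2206]
wrist_force: [0.7, 0.2, -0.8]
time_s: 30.25
position: [0.4229, -0.0572, 0.2399]
wrist_force: [0.9, -0.4, 0.4]
time_s: 30.67
position: [0.4228, -0.1714, 0.239]
wrist_force: [0.3, 0.5, -0.2]
top lid diff>40 px 0 [('mixer', 0), ('beaker', 0), ('jar', 0)]
scene lid diff>40 px 0 [('mixer', 0), ('beaker', 0), ('jar', 0)]
((592.9847412109375, 86.41790771484375), (321.7506408691406, 193.06431579589844), 81.0738525390625)
```

The lid region matches its starting image pixel for pixel, so the lid is fully shut, and the bystanders haven't moved. I'll hand in.

```bash
python3 -c "from bench import manip; print(manip.job_done())"
```

```text
the job is handed in; nothing more can be done
None
```

The job is handed in at about 31 s: the block stands upright in the wide bay, the stay is broken, the lid is fully shut, and the beaker, jar and mixer have not moved; I viewed 11 pictures, one over the limit of 10.

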